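# Scrape the test socket clean, then seat a bayonet plug and hold it turned

## Task

Pick up the scraper block and with it scrape the three brass chips off the top face of the test socket onto the bench, not into the socket's mouth and not with your fingers or the plug, then lay the scraper down on the bench. Then take the orange-handled bayonet plug, put its lugs into the socket's slots, push it down against the spring until its flange is flush on the face and turn it a quarter turn clockwise (seen from above) as far as it goes. Finish while still gripping the plug and holding it there, pressed flush and fully turned (the spring lifts it off the face if it is let go); leave the other things on the bench where they are.

Things in the scene. Friction and masses are not known exactly. Their poses are not given: they have to be found in the camera images.
- socket: Test socket, fixed: aluminium block on a dark base. Origin on the bench under the mouth's axis, z up. Level top face 52 mm above the bench, from x = -50 to +70 mm and y = -50 to +50 mm in its frame; the 12 mm high base stands out 12 mm more at -x, -y and +y (the +x side is plain). The chips lie on the face on the +x side of the mouth. Blue marks show the slots, red marks lie along x.
- mouth (a point): Centre of the socket's mouth, level with the top face; axes as the socket's. A dark steel-lined bore 33 mm wide with two slots, 12 mm wide, along +y and -y, reaching 23.5 mm from the axis. The slots pass through a roof 19 mm thick; under it the lugs can turn. After the quarter turn the plug's rib lies along the red marks (x).
- spring_cup (a joint): Spring cup in the bore that the plug's foot pushes down: 0 at rest (20 mm below the face), 0.010 m when the plug's flange is flush; spring force 6 N at rest, 12 N when flush; it lifts a turned plug about 3 mm off the face if let go.
- turn_ring (a joint): Spring-loaded ring under the roof that the lugs drive clockwise (from above): 0 at rest, stop at 1.45 rad. Lugs started in the middle of the slots meet it after about 0.13 rad, so the stop comes when the plug points about 1.58 rad from the slots. Spring moment 0.04 Nm at rest, 0.14 Nm at the stop.
- plug: Bayonet plug, loose, 72 mm high, about 0.15 kg, standing upright on its foot. Origin at the centre of the foot, z up. Steel stem 30 mm across, chamfered, 30 mm long; at its foot two lugs 8 mm wide along +y and -y, reaching 21.5 mm from the axis, 2 to 8 mm above the foot. Black flange 68 mm across, 30 to 36 mm above the foot; flush, the foot is 30 mm below the face.
- plug_grip (a point): Middle of the plug's orange grip rib, on its axis, 54 mm above the foot; axes as the plug's. The rib is 18 mm thick (x), 42 mm long (y, the same way as the lugs) and goes from 36 to 72 mm above the foot. Half a turn gives the same plug. The lugs clear the roof and can turn when the flange is less than 3 mm from the face.
- scraper: Scraper block, loose, about 0.15 kg, lying flat: blue block 20 mm (x) by 84 mm (y) by 14 mm high with steel-faced long sides; on it a grey grip rib 16 mm thick (x), 52 mm long (y), up to 48 mm above the underside. Origin at the centre of the underside, z up.
- chip0: One of three brass chips, loose, 12 x 9 x 6 mm, 10 g, lying on the socket's face 29 to 38 mm from the bore's axis towards the socket's +x, at most 25 mm to either side. Origin at the centre of the underside.
- chip1: One of three brass chips, loose, 12 x 9 x 6 mm, 10 g, lying on the socket's face 29 to 38 mm from the bore's axis towards the socket's +x, at most 25 mm to either side. Origin at the centre of the underside.
- chip2: One of three brass chips, loose, 12 x 9 x 6 mm, 10 g, lying on the socket's face 29 to 38 mm from the bore's axis towards the socket's +x, at most 25 mm to either side. Origin at the centre of the underside.
- tape_roll: Brown tape roll, 70 mm across, 19 mm high; bystander at the right.
- marker_red: Red and white marker pen, 135 mm long, 15 mm thick; bystander at the right.
- torch: Black torch, 106 mm long, 32 mm thick; bystander behind at the left.
- timer: White timer with three buttons, 60 x 62 x 23 mm; bystander at the left.
- label_roll_a: Yellow label roll, 72 mm across, 46 mm high; bystander behind the socket.
- gauge_block: Steel gauge block, 30 x 35 x 12 mm; bystander at the far right.
There are look-alikes about, which are no part of the job. What is shaped like the plug but turquoise is not meant.

How it is judged:
On the way, in this order (a step that is already met when the one before it is completed fails the run):
1. all three chips scraped off the socket's face onto the bench (height (world z) of chip0 between -0.02 and 0.035 m and horizontal distance between each of chip0, chip1, chip2 and mouth above 0.05 m and height (world z) of chip1 between -0.02 and 0.035 m and height (world z) of chip2 between -0.02 and 0.035 m), for 0.2 s.
2. the scraper laid down on the bench and let go (height (world z) of scraper between -0.02 and 0.03 m and contact force between the fingers and scraper below 0.1 N and horizontal distance between scraper and mouth above 0.065 m and linear speed of scraper below 0.05 m/s), for 0.2 s.
3. the plug, in the gripper, has entered the mouth with its lugs in the slots (z of plug in the frame of mouth below -0.012 m and horizontal distance between plug and mouth below 0.005 m and contact force between the fingers and plug above 2 N), for 0.1 s.
4. the plug pushed flush and turned to the stop (z of plug in the frame of mouth below -0.0275 m and horizontal distance between plug and mouth below 0.004 m and value of joint spring_cup above 0.0075 m and value of joint turn_ring above 1.25 rad and angle between plug's own z axis and vertical below 0.1 rad and contact force between the fingers and plug above 2 N), for 0.2 s.
At the end, for the whole second after the job is handed in: Plug still gripped (over 2 N) and held in the mouth: within 4 mm of its axis, tilt under 0.1 rad, flange within 2.5 mm of the face, cup down over 7.5 mm, ring past 1.25 rad; chips on the bench over 50 mm from the axis; scraper let go on the bench, over 65 mm away; other things moved under 30 mm (all of step 1 and all of step 4 and linear speed of plug below 0.02 m/s and height (world z) of scraper between -0.02 and 0.03 m and contact force between the fingers and scraper below 0.1 N and horizontal distance between scraper and mouth above 0.065 m and distance of each of tape_roll, marker_red, torch, timer, label_roll_a, gauge_block from where it was at the start of the episode below 0.03 m); the arm keeps its last pose, push and grip.
It fails at once if a chip pushed with the fingers or the plug (contact force between any of the fingers, plug and chip0 above 0.5 N).
It fails at once if a chip pushed with the fingers or the plug (contact force between any of the fingers, plug and chip1 above 0.5 N).
It fails at once if a chip pushed with the fingers or the plug (contact force between any of the fingers, plug and chip2 above 0.5 N).
It fails at once if a bystander moved by 30 mm or more (distance of any of tape_roll, marker_red, torch, timer, label_roll_a, gauge_block from where it was at the start of the episode above 0.03 m).
It also fails if it takes over 72 s, if anything falls off the work surface, if the arm or the gripper's body presses on something with over 40 N, if the wrist force passes 120 N, or if a joint passes its speed limit or range.

## Robot

A 6-joint arm with a two-finger parallel gripper is mounted at the origin on a cart in front of the work surface, level with it; the furniture and walls round the work are solid. World frame = base frame: x ahead of the robot, y to its left, z up, the work surface at z = 0. Lengths are in m, angles in rad, forces in N, time in s.
With the tool pointing down it reaches from about 0.3 to 0.875 m from the base axis. Payload 6.4 kg.
Tool frame: the origin (TCP) lies midway between the tips of the shut fingers; the grasp point (between the pads) lies 19 mm behind it; z points along the fingers, y is the line along which they close (so a half turn about z gives the same grasp; the last joint's range is limited). The gripper opens to 85 mm and grips with 20 to 120 N. Pads are 22 mm wide; open, the fingers measure 114 mm over their backs; the gripper's body (76 mm by 85 mm) begins 54 mm behind the grasp point. The pads swing forward as they close: fully open they stand 13 mm farther back than shut.
Start: joints at [1.133, 0.181, 1.607, -0, 1.354, -0.206], TCP at [0.132, 0.56, 0.196] pointing down, gripper open.
Joint ranges: [-2.99, 2.99], [-0.89, 2.07], [0.3, 2.58], [-1.14, 4.28], [0, 2.63], [-3.12, 3.12]. Speed limits (rad/s): [2.57, 2.57, 3.01, 3.14, 3.14, 3.14].

## Interface

Orientations are given as a unit quaternion [w, x, y, z].
In Python, from bench import ctrl gives the robot as it stands.
- The arm moves only by the tool drive_tool, never from a script. Its argument "plan" is a list that holds one entry, the list of rows, each a list of 4 numbers: the shift along the tool's x, y, z scaled (see below), then the turn about the tool's z scaled (see below). In form: [[[x, y, z, roll], ...]]. A call has 1 to 12 rows; each row is the pose to reach, as a shift and turn from the pose commanded when the call began, along the tool's axes at that moment, turning the shorter way round; what a row does not reach only later rows make up. The controller multiplies each number of a shift by 400 mm and each number of a turn by 180 degrees. A row lasts 1/12 s, in which the tool goes at most 41.7 mm and 7.16 degrees, less where a joint would pass 70% of its speed; a pose out of reach is approached as far as the arm can. A call with a number of a shift or a turn outside -1 to 1 is refused whole. A call with a gripper value outside its range is refused whole. "jaw" is the closure, from 0 (fully open) to 1 (shut), set as the call begins (left out, the last holds). The fingers move at their own pace and stop on an object; the grip force is fixed at half the most. Time passes only in rows, so rows that repeat a pose let the fingers close. It gives the time, the measured TCP pose, the force, the opening and the grip force at its end, in the units of the state.
- ctrl.get_obs(): the state, without advancing time (a new reading comes with each control period).
- ctrl.camera(name): name is "scene" or "side" or "wrist"; returns (picture, depth): 420x560x3 uint8, red, green, blue; 420x560 float32, m along the optical axis (not along the pixel's ray), 0 where there is no reading.
- ctrl.camera_info(name): a dict with "camera_matrix" (3x3 intrinsics, pixels), "R" (3x3) and "t" (3): a world point X has camera coordinates R X + t; the wrist camera has in their place "T_tool_cam" (4x4, takes a point from camera to tool coordinates, whose origin is the TCP and whose axes are the flange's). Camera axes: x right, y down, z forward; pixel columns grow to the right and rows downward; lengths in m; the calibration is good to about 2 mm. A picture is of the moment at which its call begins: read the wrist's pose just before it. camera_info takes no time and is no camera call.
- ctrl.hand_in(): hands the job in; it is judged then, once.
The state is a dict: "time_s": time; "q": joint angles; "dq": joint speeds; "joint_efforts": joint torques, N m; "eef_pos": TCP position; "eef_rot": TCP orientation; "wrist_force": force on the tool from outside, world axes, zero at the start; "torque": the same for the moment, N m; "opening": opening from 0.0 (shut) to 1.0 (fully open); "grasp_force": force on a finger pad.
Only numpy, scipy, OpenCV 4.12 (cv2) and the standard library are available. Lean on these libraries where they do the work, as an engineer would, in place of code of your own. Each camera call takes 0.05 s, during which the arm holds its last target. There are 200 camera calls.

## Working session

There is one attempt and no reset: what is moved stays moved. The work goes in short steps, Python scripts to look and compute and a tool call to move; the robot and the scene stay as the last step left them, time stands still between calls to the robot, and variables do not carry over. Pictures are saved under pics/ and viewed, at most 10 in all, crops included, and the job is handed in when it is done.

Besides the shell and the picture viewer there is one more tool, called after ">>>" by a JSON object that holds its "method" and its "body". drive_tool: Moves the arm, as the interface text tells. Its arguments: {"type":"object","properties":{"plan":{"type":"array"},"jaw":{"type":"number"}},"required":["plan"]}

```bash
mkdir -p pics; ls; python3 - <<'E'
from bench import ctrl
import cv2,numpy as np
o=ctrl.get_obs();print({k:np.round(v,3) for k,v in o.items()})
for n in("scene","side"):
    p,d=ctrl.camera(n);np.savez(n,p=p,d=d);cv2.imwrite(f"pics/{n}0.png",p[:,:,::-1]);print(n,{k:np.round(v,3).tolist() for k,v in ctrl.camera_info(n).items()})
print({k:np.round(v,3).tolist() for k,v in ctrl.camera_info("wrist").items()})
E
```

```text
pics
{'time_s': np.float64(0.0), 'q': array([ 1.133,  0.182,  1.608, -0.   ,  1.354, -0.206]), 'dq': array([ 0.001, -0.   , -0.001,  0.001, -0.   ,  0.   ]), 'joint_efforts': array([ 3.0000e-03, -4.4488e+01, -3.5134e+01,  0.0000e+00,  9.0000e-03,
        0.0000e+00]), 'eef_pos': array([0.132, 0.559, 0.196]), 'eef_rot': array([-0.   ,  0.116,  0.993, -0.001]), 'wrist_force': array([-0.644, -0.105, -0.199]), 'torque': array([0.002, 0.054, 0.056]), 'grasp_force': np.float64(0.0), 'opening': np.float64(1.001)}
scene {'camera_matrix': [[379.791, 0.0, 283.571], [0.0, 379.791, 204.379], [0.0, 0.0, 1.0]], 'R': [[0.786, -0.618, -0.015], [-0.463, -0.574, -0.675], [0.409, 0.538, -0.737]], 't': [-0.475, 0.25, 1.009]}
side {'camera_matrix': [[429.098, 0.0, 266.955], [0.0, 429.098, 209.405], [0.0, 0.0, 1.0]], 'R': [[-1.0, 0.003, -0.007], [0.007, 0.649, -0.76], [0.003, -0.76, -0.649]], 't': [0.584, 0.111, 1.62]}
{'camera_matrix': [[336.734, 0.0, 279.442], [0.0, 336.734, 211.477], [0.0, 0.0, 1.0]], 'T_tool_cam': [[-0.001, -0.945, -0.327, 0.084], [1.0, -0.001, -0.001, -0.0], [0.001, -0.327, 0.945, -0.177], [0.0, 0.0, 0.0, 1.0]]}
```

View pics/scene0.png

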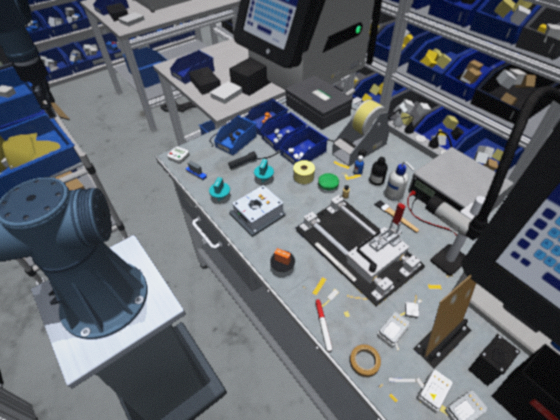

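View pics/side0.png

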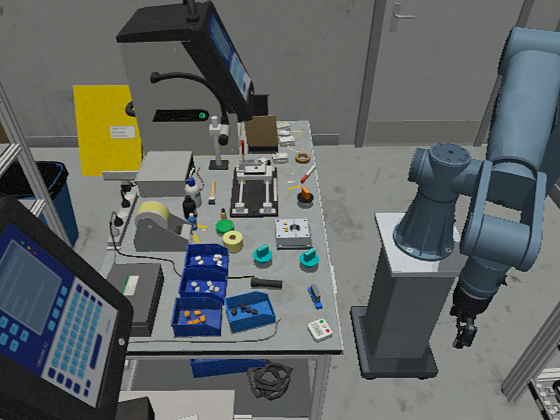

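The scene picture shows the orange plug at (283,258), the socket at (258,208) and turquoise look-alikes at (219,189) and (263,170). The scraper is probably the small blue item at (197,171), with blue bins behind it at (240,135). The side view has the scraper at (314,295), the plug at (306,196), the turquoise ones at (262,255) and (310,258), and the socket at (293,233). I'll check the choice in one close crop of each view.

```bash
cat > h.py <<'E'
import numpy as np,cv2
from bench import ctrl
from scipy.spatial.transform import Rotation as Ro
def pts(n,d):
    i=ctrl.camera_info(n);K=np.array(i["camera_matrix"]);v,u=np.mgrid[:d.shape[0],:d.shape[1]]
    c=np.stack([(u-K[0,2])/K[0,0]*d,(v-K[1,2])/K[1,1]*d,d],-1)
    if n!="wrist": return (c-np.array(i["t"]))@np.array(i["R"])
    o=ctrl.get_obs();T=np.array(i["T_tool_cam"]);q=o["eef_rot"]
    R=Ro.from_quat(np.r_[q[1:],q[0]]).as_matrix()
    return (c@T[:3,:3].T+T[:3,3])@R.T+o["eef_pos"]
E
python3 - <<'E'
from h import *
Z={n:np.load(n+".npz") for n in("scene","side")}
c=[cv2.resize(Z["scene"]["p"][140:290,160:320],None,fx=3.9,fy=3.9,interpolation=2),cv2.resize(Z["side"]["p"][180:350,240:340],None,fx=3.4,fy=3.4,interpolation=2)]
cv2.imwrite("pics/c1.png",c[0][:,:,::-1])
for n,l in(("scene",[(283,258),(283,252),(258,208),(264,203),(219,185),(263,165),(197,171),(178,154),(235,160)]),("side",[(306,190),(306,196),(293,233),(262,250),(309,252),(314,295),(316,290),(312,300),(319,328)])):
    P=pts(n,Z[n]["d"])
    for u,v in l:print(n,u,v,np.round(P[v,u],3))
E
```

```text
scene 283 258 [ 0.423 -0.229  0.063]
scene 283 252 [ 0.432 -0.218  0.07 ]
scene 258 208 [ 0.491 -0.016  0.03 ]
scene 264 203 [ 0.509 -0.026  0.05 ]
scene 219 185 [0.434 0.111 0.068]
scene 263 165 [0.596 0.098 0.071]
scene 197 171 [0.427 0.252 0.032]
scene 178 154 [0.423 0.387 0.021]
scene 235 160 [0.561 0.222 0.028]
side 306 190 [ 0.425 -0.215  0.071]
side 306 196 [ 0.426 -0.192  0.058]
side 293 233 [0.489 0.02  0.055]
side 262 250 [0.602 0.116 0.066]
side 309 252 [0.44  0.134 0.073]
side 314 295 [0.435 0.293 0.042]
side 316 290 [0.427 0.276 0.045]
side 312 300 [0.438 0.285 0.005]
side 319 328 [0.427 0.401 0.019]
```

View pics/c1.png

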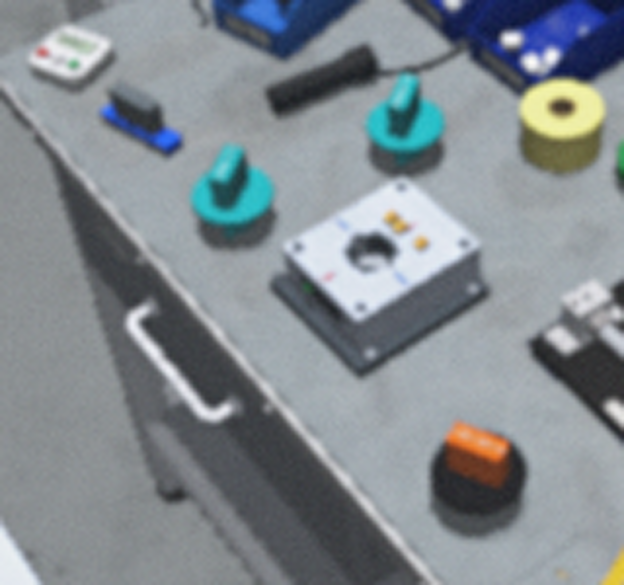

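The close crop confirms the scraper: a blue block with a grey rib at crop (140,118), which is scene (196,170). The plug meant is the orange one with the black flange at crop (478,470). The chips lie on the socket's far side at crop (400,225) and (421,243). I'll move above the scraper for a close look.

>>> {"method": "drive_tool", "body": {"plan": [[[-0.87,-0.515,-0.125,0],[-0.87,-0.515,-0.125,0],[-0.87,-0.515,-0.125,0],[-0.87,-0.515,-0.125,0],[-0.87,-0.515,-0.125,0],[-0.87,-0.515,-0.125,0],[-0.87,-0.515,-0.125,0],[-0.87,-0.515,-0.125,0],[-0.87,-0.515,-0.125,0],[-0.87,-0.515,-0.125,0],[-0.87,-0.515,-0.125,0],[-0.87,-0.515,-0.125,0]]], "jaw": 0}}

```text
time_s: 1.1
eef_pos: [0.4243, 0.2779, 0.2462]
eef_rot: [-0.0, 0.118, 0.993, -0.0]
wrist_force: [-1.0, 0.5, -0.8]
opening: 0.998
grasp_force: 0.0
```

```bash
cat >> h.py <<'E'
def shot(name):
    p,d=ctrl.camera("wrist");P=pts("wrist",d);np.savez(name,p=p,P=P);return p,P
def rib(P,zlo,zhi,c,r):
    m=(P[...,2]>zlo)&(P[...,2]<zhi)&(np.hypot(P[...,0]-c[0],P[...,1]-c[1])<r)
    q=P[m];b=cv2.minAreaRect(q[:,:2].astype(np.float32)*1000)
    w,V=np.linalg.eigh(np.cov(q[:,:2].T));l=V[:,1]
    print("n",len(q),"minrect mm",np.round(b,1).tolist() if 0 else b,"z",np.median(q[:,2]),"long axis deg",np.degrees(np.arctan2(l[1],l[0])),"mean",q.mean(0))
def pose():
    o=ctrl.get_obs();q=o["eef_rot"];R=Ro.from_quat(np.r_[q[1:],q[0]]).as_matrix()
    print("t",round(float(o["time_s"]),2),"tcp",np.round(o["eef_pos"],4),"yaw x",np.degrees(np.arctan2(R[1,0],R[0,0])).round(2),"F",np.round(o["wrist_force"],1),"M",np.round(o["torque"],2),"g",o["grasp_force"],"op",o["opening"].round(3),"q6",o["q"][5].round(2));return o,R
def to(xyz,yaw=None):
    o,R=pose();d=R.T@(np.array(xyz)-o["eef_pos"])/0.4;t=0
    if yaw is not None:
        y0=np.degrees(np.arctan2(R[1,0],R[0,0]));t=-(((yaw-y0)+180)%360-180)/180
    print("MOVE",np.round(d,4),"roll",round(t,4))
E
python3 - <<'E'
from h import *
pose();p,P=shot("w1");cv2.imwrite("pics/w1.png",p[:,:,::-1])
rib(P,.04,.056,(.432,.283),.06);rib(P,.008,.02,(.432,.283),.07)
E
```

```text
Traceback (most recent call last):
  File "h.py", line 20, in pose
    print("t",round(float(o["time_s"]),2),"tcp",np.round(o["eef_pos"],4),"yaw x",np.degrees(np.arctan2(R[1,0],R[0,0])).round(2),"F",np.round(o["wrist_force"],1),"M",np.round(o["torque"],2),"g",o["grasp_force"],"op",o["opening"].round(3),"q6",o["q"][5].round(2));return o,R
                                                                                                                                                                                                                       ^^^^^^^^^^^^^^^^^^
AttributeError: 'float' object has no attribute 'round'
```

```bash
sed -i 's/o\["opening"\].round(3)/np.round(o["opening"],3)/;s/o\["q"\]\[5\].round(2)/np.round(o["q"][5],2)/' h.py
python3 - <<'E'
from h import *
pose();p,P=shot("w1");cv2.imwrite("pics/w1.png",p[:,:,::-1])
rib(P,.04,.056,(.432,.283),.06);rib(P,.008,.02,(.432,.283),.07)
E
```

```text
t 1.1 tcp [0.4243 0.2779 0.2462] yaw x 166.5 F [-1.   0.5 -0.8] M [ 0.    0.06 -0.  ] g 0.0 op 0.998 q6 -0.99
n 638 minrect mm ((428.79461669921875, 274.5008544921875), (16.309141159057617, 51.83162307739258), 16.067262649536133) z 0.04702479223098374 long axis deg 106.02783853033289 mean [0.42783764 0.27476822 0.04671553]
n 521 minrect mm ((428.4637145996094, 274.3920593261719), (21.85860252380371, 83.79381561279297), 15.50129222869873) z 0.01319935714250084 long axis deg 104.76378467859158 mean [0.4245109  0.27806986 0.0131805 ]
```

View pics/w1.png

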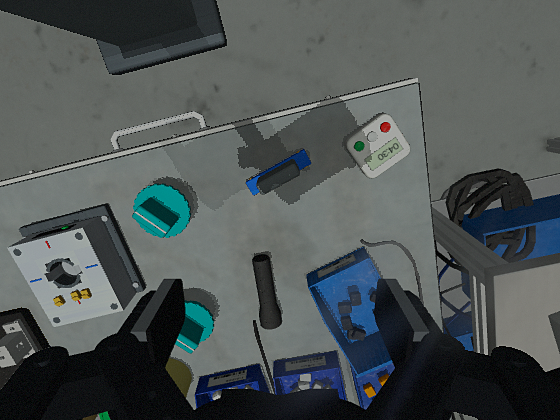

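The wrist view has the scraper at (279,172), fitted at 16.3 x 51.8 mm and 47 mm high, as it should be. The socket is at (65,272) with the chips at (58,300), (72,293) and (84,293). The turquoise plugs are at (162,210) and (192,322). Next I'll get the socket pose from the same shot, plus the grasp move.

```bash
python3 - <<'E'
from h import *
P=np.load("w1.npz")["P"]
m=(P[...,2]>.046)&(P[...,2]<.056)&(np.abs(P[...,0]-.5)<.1)&(np.abs(P[...,1])<.085)
n,L,S,C=cv2.connectedComponentsWithStats(m.astype(np.uint8));k=1+S[1:,4].argmax();q=P[L==k]
b=cv2.minAreaRect(q[:,:2].astype(np.float32)*1000);print(b,np.median(q[:,2]),q.shape,S[k])
to((.4288,.2745,.09),106);to((.4288,.2745,.020),106)
E
```

```text
((492.1156921386719, -12.960357666015625), (121.15512084960938, 102.5818862915039), 1.694681167602539) 0.05135486642229374 (6342, 3) [   7  226  118  101 6342]
t 1.15 tcp [0.4232 0.2789 0.246 ] yaw x 166.62 F [ 0.   0.3 -0.5] M [ 0.06 -0.02  0.01] g 0.0 op 0.999 q6 -0.99
MOVE [-0.0166 -0.0073  0.3899] roll 0.3368
t 1.15 tcp [0.4232 0.2789 0.246 ] yaw x 166.62 F [ 0.   0.3 -0.5] M [ 0.06 -0.02  0.01] g 0.0 op 0.999 q6 -0.99
MOVE [-0.0168 -0.0073  0.5649] roll 0.3368
```

>>> {"method": "drive_tool", "body": {"plan": [[[-0.0167,-0.0073,0.3,0.337],[-0.0167,-0.0073,0.3,0.337],[-0.0167,-0.0073,0.39,0.337],[-0.0167,-0.0073,0.39,0.337],[-0.0167,-0.0073,0.39,0.337],[-0.0167,-0.0073,0.39,0.337],[-0.0167,-0.0073,0.39,0.337],[-0.0167,-0.0073,0.39,0.337],[-0.0167,-0.0073,0.39,0.337],[-0.0167,-0.0073,0.39,0.337],[-0.0167,-0.0073,0.39,0.337],[-0.0167,-0.0073,0.39,0.337]]]}}

```text
time_s: 2.15
eef_pos: [0.4285, 0.2756, 0.0904]
eef_rot: [-0.0, 0.6, 0.8, -0.0]
wrist_force: [-0.3, -0.3, 0.2]
opening: 0.999
grasp_force: 0.0
```

```bash
python3 - <<'E'
from h import *
p,P=shot("w2");rib(P,.04,.056,(.4288,.2745),.05)
to((.4288,.2745,.020),106)
E
```

```text
n 1565 minrect mm ((430.5821228027344, 273.7787780761719), (15.60976791381836, 52.11846160888672), 15.761808395385742) z 0.04740374782993564 long axis deg 105.70143578475356 mean [0.42987045 0.27563539 0.04721219]
t 2.2 tcp [0.4287 0.2754 0.0904] yaw x 106.22 F [-0.3  0.9  0.1] M [-0.01  0.02 -0.05] g 0.0 op 1.0 q6 0.05
MOVE [-0.0023 -0.0003  0.176 ] roll 0.0012
```

>>> {"method": "drive_tool", "body": {"plan": [[[-0.002,0.003,0.09,0.002],[-0.002,0.003,0.15,0.002],[-0.002,0.003,0.176,0.002],[-0.002,0.003,0.176,0.002],[-0.002,0.003,0.176,0.002]]]}}

```text
time_s: 2.62
eef_pos: [0.4305, 0.2744, 0.0202]
eef_rot: [-0.0, 0.604, 0.797, -0.0]
wrist_force: [-0.7, 0.4, -0.5]
opening: 1.004
grasp_force: 0.0
```

>>> {"method": "drive_tool", "body": {"plan": [[[0,0,0,0],[0,0,0,0],[0,0,0,0],[0,0,0,0],[0,0,0,0],[0,0,0,0],[0,0,0,0],[0,0,0,0],[0,0,0,0],[0,0,0,0],[0,0,0,0],[0,0,0,0]]], "jaw": 1}}

```text
time_s: 3.62
eef_pos: [0.4306, 0.2744, 0.0201]
eef_rot: [-0.0, 0.604, 0.797, -0.0]
wrist_force: [-0.8, -0.2, -0.4]
opening: 0.005
grasp_force: 0.0
```

```bash
python3 - <<'E'
from h import *
pose();p,P=shot("w3");cv2.imwrite("pics/w3.png",p[:,:,::-1])
rib(P,.008,.02,(.43,.274),.08)
E
```

```text
t 3.62 tcp [0.4306 0.2744 0.0201] yaw x 105.7 F [-0.8 -0.2 -0.4] M [-0.06 -0.03  0.05] g 0.0 op 0.005 q6 0.06
n 1328 minrect mm ((426.91387939453125, 284.4872741699219), (21.268712997436523, 62.019554138183594), 15.741971969604492) z 0.013580381874353249 long axis deg 113.64042285233596 mean [0.42192273 0.30376344 0.0135212 ]
```

View pics/w3.png

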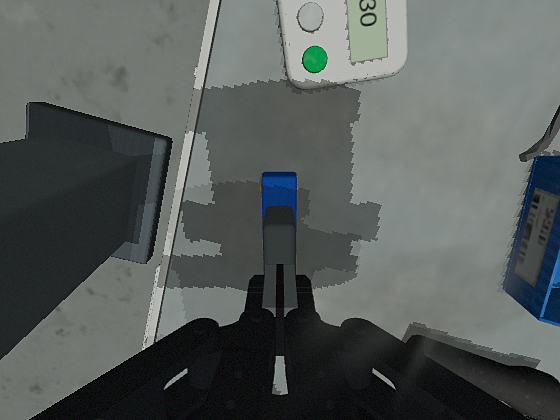

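The picture shows the scraper unmoved, its rib at (280,235) between the timer side and the fingers at (280,285). The fingers look shut, so I'll probe heights along this column.

```bash
python3 - <<'E'
from h import *
z=np.load("w3.npz");P=z["P"];o=ctrl.get_obs();R=Ro.from_quat(np.r_[o["eef_rot"][1:],o["eef_rot"][0]]).as_matrix()
for v in range(180,400,12):print(v,[np.round((R.T@(P[v,u]-o["eef_pos"]))*1000).astype(int).tolist() for u in(255,268,280,293,305)])
E
```

```text
180 [[36, -15, 20], [39, -7, 6], [39, 0, 6], [39, 7, 6], [36, 15, 20]]
192 [[28, -15, 21], [32, -7, 7], [32, 0, 6], [32, 7, 7], [28, 15, 21]]
204 [[20, -15, 20], [25, -7, 7], [25, 0, 6], [25, 7, 6], [20, 15, 21]]
216 [[13, -16, 20], [25, -6, -14], [25, 0, -15], [23, 7, -8], [13, 16, 20]]
228 [[4, -16, 22], [24, -6, -27], [23, 0, -27], [23, 6, -26], [4, 16, 21]]
240 [[-4, -16, 21], [18, -6, -27], [18, 0, -28], [17, 6, -27], [-4, 16, 21]]
252 [[-12, -16, 21], [12, -6, -29], [10, 0, -26], [11, 6, -27], [-12, 16, 20]]
264 [[-21, -16, 20], [10, -6, -38], [10, 0, -38], [11, 6, -39], [-21, 16, 21]]
276 [[6, -11, -42], [11, -5, -50], [10, 0, -49], [11, 6, -50], [7, 11, -43]]
288 [[7, -11, -53], [10, -5, -58], [11, 0, -59], [11, 5, -59], [6, 11, -52]]
300 [[6, -10, -61], [10, -5, -67], [10, 0, -67], [10, 5, -67], [6, 10, -61]]
312 [[13, -9, -78], [11, -4, -76], [9, 0, -73], [11, 5, -76], [13, 9, -79]]
324 [[12, -8, -83], [12, -4, -83], [4, 0, -73], [11, 4, -83], [12, 8, -84]]
336 [[11, -8, -88], [11, -4, -88], [-2, 0, -72], [11, 4, -88], [12, 8, -89]]
348 [[11, -8, -94], [12, -4, -94], [-8, 0, -72], [11, 4, -94], [12, 8, -95]]
360 [[18, -7, -105], [8, -4, -96], [-100, 0, 21], [12, 4, -100], [16, 7, -104]]
372 [[17, -6, -109], [-8, -4, -84], [-111, 0, 21], [9, 4, -101], [17, 6, -109]]
384 [[17, -6, -112], [-8, -4, -89], [-123, 0, 21], [5, 4, -101], [16, 6, -112]]
396 [[15, -6, -115], [10, -3, -110], [9, 0, -109], [9, 3, -109], [17, 6, -116]]
```

```bash
python3 - <<'E'
from h import *
o=ctrl.get_obs()
for n,tcp,yaw in(("w1",(.4243,.2779,.2462),166.5),("w2",(.4287,.2754,.0904),106.22),("w3",(.4306,.2744,.0201),105.7)):
    P=np.load(n+".npz")["P"];a=np.radians(yaw);x=np.array([np.cos(a),np.sin(a),0]);z=np.array([0,0,-1]);R=np.stack([x,np.cross(z,x),z],1)
    T=(P-np.array(tcp))@R*1000
    m=(np.abs(T[...,0])<14)&(np.abs(T[...,1])<75)&(T[...,2]<(30 if n!="w3" else -31))&(T[...,2]>-70)
    if n=="w2":m&=np.abs(T[...,1])>30
    q=T[m];print(n,len(q),np.percentile(q[:,2],[90,97,99,100]).round(1),q[q[:,2].argsort()[-5:]].round(0).tolist())
E
```

```text
w1 3116 [-52.  -49.1 -47.9 -46.5] [[-2.0, -43.0, -47.0], [-4.0, -43.0, -47.0], [-1.0, 43.0, -47.0], [3.0, 43.0, -47.0], [-2.0, 43.0, -46.0]]
w2 3059 [-52.3 -49.4 -48.3 -46.9] [[-8.0, 43.0, -47.0], [6.0, -43.0, -47.0], [-1.0, 43.0, -47.0], [6.0, -43.0, -47.0], [-8.0, -43.0, -47.0]]
w3 2332 [-43.5 -40.6 -38.9 -37.3] [[10.0, -4.0, -38.0], [10.0, 2.0, -38.0], [10.0, 3.0, -37.0], [10.0, -5.0, -37.0], [10.0, 6.0, -37.0]]
```

Measured in the tool frame, the open fingertips sit about 47 mm behind the reported TCP, where 13 mm is expected. The real tips are therefore about 34 mm short of the reported TCP, and the fingers shut above the 48 mm rib. I'll open, go 34 mm lower, and grip again.

>>> {"method": "drive_tool", "body": {"plan": [[[0,0,0,0],[0,0,0,0],[0,0,0,0],[0,0,0,0],[0,0,0,0],[0,0,0,0],[0,0,0,0],[0,0,0,0],[0,0,0.04,0],[0,0,0.085,0],[0,0,0.085,0],[0,0,0.085,0]]], "jaw": 0}}

```text
time_s: 4.67
eef_pos: [0.4296, 0.274, -0.0146]
eef_rot: [-0.001, 0.604, 0.797, -0.001]
wrist_force: [-0.2, 0.2, -0.2]
opening: 0.999
grasp_force: 0.0
```

>>> {"method": "drive_tool", "body": {"plan": [[[0,0,0,0],[0,0,0,0],[0,0,0,0],[0,0,0,0],[0,0,0,0],[0,0,0,0],[0,0,0,0],[0,0,0,0],[0,0,0,0],[0,0,0,0],[0,0,0,0],[0,0,0,0]]], "jaw": 1}}

```text
time_s: 5.67
eef_pos: [0.431, 0.2745, -0.0134]
eef_rot: [0.0, 0.604, 0.797, 0.0]
wrist_force: [-0.8, -0.8, 6.1]
opening: 0.175
grasp_force: 59.3
```

It is gripped: opening is 15 mm at 59 N. I'll lift it, align with the socket, and pass over so the wrist camera looks straight down on the socket.

>>> {"method": "drive_tool", "body": {"plan": [[[0,0,-0.1,0],[0,0,-0.2,0],[0,0,-0.3,0.03],[-0.1,-0.013,-0.34,0.078],[-0.2,-0.026,-0.34,0.078],[-0.3,-0.04,-0.34,0.078],[-0.4,-0.055,-0.34,0.078],[-0.5,-0.07,-0.34,0.078],[-0.6,-0.085,-0.34,0.078],[-0.7,-0.098,-0.34,0.078],[-0.8,-0.112,-0.34,0.078],[-0.9,-0.126,-0.34,0.078]]]}}

```text
time_s: 6.67
eef_pos: [0.4789, -0.0876, 0.1217]
eef_rot: [-0.0, 0.697, 0.717, -0.0]
wrist_force: [1.3, 0.7, -1.8]
opening: 0.18
grasp_force: 59.2
```

>>> {"method": "drive_tool", "body": {"plan": [[[-0.036,-0.005,0,0],[-0.036,-0.005,0,0],[-0.036,-0.005,0,0],[-0.036,-0.005,0,0]]]}}

```text
time_s: 7.0
eef_pos: [0.4773, -0.0993, 0.1215]
eef_rot: [-0.001, 0.697, 0.717, -0.0]
wrist_force: [0.9, 0.3, -2.7]
opening: 0.177
grasp_force: 59.2
```

```bash
python3 - <<'E'
from h import *
pose();p,P=shot("w4");cv2.imwrite("pics/w4.png",p[:,:,::-1])
m=(P[...,2]>.046)&(P[...,2]<.0565)&(np.abs(P[...,0]-.5)<.1)&(np.abs(P[...,1])<.085)
n,L,S,C=cv2.connectedComponentsWithStats(m.astype(np.uint8));k=1+S[1:,4].argmax();q=P[L==k]
print(cv2.minAreaRect(q[:,:2].astype(np.float32)*1000),np.median(q[:,2]),S[k])
h=(~m).astype(np.uint8);h[:,:]=np.where(P[...,2]<.046,1,0);n,L2,S2,C2=cv2.connectedComponentsWithStats(h)
for i in range(1,n):
    if S2[i,4]>100:
        print(S2[i],C2[i])
E
```

```text
t 7.0 tcp [ 0.4773 -0.0993  0.1215] yaw x 91.66 F [ 0.9  0.3 -2.7] M [-0.03  0.02  0.01] g 59.16036665439606 op 0.177 q6 -0.48
((493.2868347167969, -13.691883087158203), (120.49142456054688, 100.36644744873047), 1.6652060747146606) 0.051802478490645225 [  216    12   186   154 23694]
[     0      0    560    420 160443] [272.44107253 188.25494412]
[ 269   58   46   70 2182] [291.48900092  92.6883593 ]
[ 254  345   52   50 1671] [279.54338719 375.58946738]
[171 395  25  25 224] [184.88839286 410.02678571]
[364 395  25  25 224] [374.14732143 410.02678571]
```

View pics/w4.png

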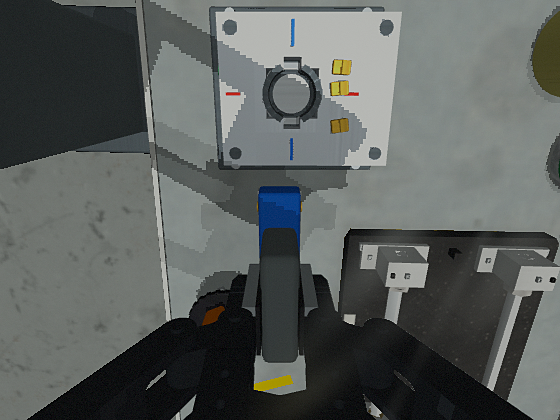

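The picture shows the socket top with the mouth at (291,93) and the chips at (342,67), (340,88) and (340,126), all towards +x. The orange plug is at (213,315). The face fit is 120.5 x 100.4 mm at z 0.052, so the mouth is at (0.4833, -0.0140) with yaw 1.67°. I'll set the scraper over the mouth with its edge at x = 12 mm, short of the chips, which start at 26 mm.

>>> {"method": "drive_tool", "body": {"plan": [[[0.1,0.012,0,0],[0.213,0.026,0,0],[0.213,0.026,0,0],[0.213,0.026,0,0],[0.213,0.026,0.08,0],[0.213,0.026,0.14,0],[0.213,0.026,0.18,0],[0.213,0.026,0.195,0],[0.213,0.026,0.205,0],[0.213,0.026,0.205,0],[0.213,0.026,0.205,0]]]}}

```text
time_s: 7.97
eef_pos: [0.4867, -0.0152, 0.041]
eef_rot: [0.001, 0.697, 0.717, 0.0]
wrist_force: [0.6, -0.3, -2.1]
opening: 0.173
grasp_force: 59.1
```

```bash
python3 - <<'E'
from h import *
pose();to((.4833+.074,-.0140+.002,.039),91.67)
p,P=shot("w5");cv2.imwrite("pics/w5.png",p[:,:,::-1])
E
```

```text
t 7.97 tcp [ 0.4867 -0.0152  0.041 ] yaw x 91.66 F [ 0.6 -0.3 -2.1] M [-0.05 -0.04  0.01] g 59.13765013217926 op 0.173 q6 -0.3
t 7.97 tcp [ 0.4867 -0.0152  0.041 ] yaw x 91.66 F [ 0.6 -0.3 -2.1] M [-0.05 -0.04  0.01] g 59.13765013217926 op 0.173 q6 -0.3
MOVE [0.0029 0.1766 0.0053] roll -0.0001
```

View pics/w5.png

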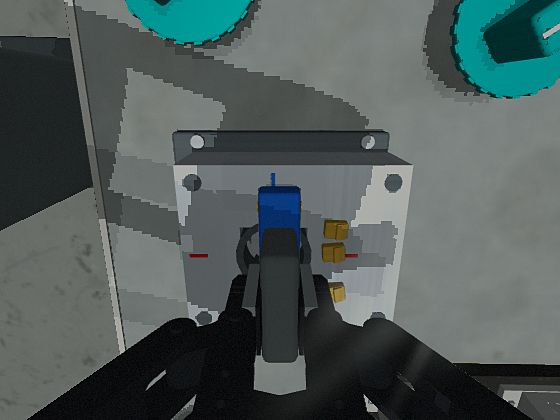

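The picture shows the scraper spanning the mouth, with its edge at column 300 and all chips clear ahead at columns 323–346. Next is the push.

>>> {"method": "drive_tool", "body": {"plan": [[[0,0,0.003,0],[0,0.016,0.004,0],[0,0.034,0.004,0],[0,0.052,0.004,0],[0,0.07,0.004,0],[0,0.088,0.004,0],[0.001,0.106,0.004,0],[0.002,0.124,0.004,0],[0.003,0.142,0.004,0],[0.003,0.16,0.004,0],[0.003,0.178,0.004,0],[0.003,0.183,0.004,0]]]}}

```text
time_s: 9.02
eef_pos: [0.5607, -0.0116, 0.0386]
eef_rot: [0.001, 0.697, 0.717, 0.001]
wrist_force: [0.2, -1.0, -0.9]
opening: 0.177
grasp_force: 59.2
```

>>> {"method": "drive_tool", "body": {"plan": [[[0,0.008,0,0],[0,0.008,0,0],[0,0.008,0,0],[0,0.008,-0.1,0],[-0.1,0.008,-0.2,0],[-0.2,0.008,-0.22,0],[-0.24,0,-0.22,0],[-0.24,0,-0.22,0],[-0.24,0,-0.22,0]]]}}

```text
time_s: 9.77
eef_pos: [0.5617, -0.1089, 0.1266]
eef_rot: [0.0, 0.698, 0.716, 0.0]
wrist_force: [0.5, -0.2, -1.4]
opening: 0.177
grasp_force: 59.3
```

```bash
python3 - <<'E'
from h import *
pose();p,P=shot("w6")
s,d=ctrl.camera("side");Q=pts("side",d)
c=np.zeros((480,560+240,3),np.uint8);c[:420,:560]=p;c[:480,560:]=cv2.resize(s[200:260,270:300],(240,480),interpolation=2)
cv2.imwrite("pics/w6.png",c[:,:,::-1])
hs=cv2.cvtColor(p,cv2.COLOR_RGB2HSV);m=cv2.inRange(hs,(15,120,90),(35,255,255))
n,L,S,C=cv2.connectedComponentsWithStats(m)
for i in range(1,n):
    if S[i,4]>25:print(S[i],np.median(P[L==i],0).round(3))
E
```

```text
t 9.77 tcp [ 0.5617 -0.1089  0.1266] yaw x 91.48 F [ 0.5 -0.2 -1.4] M [ 0.09  0.01 -0.01] g 59.28495168685913 op 0.177 q6 -0.43
[453   0  10  42  67] [0.677 0.028 0.043]
[455  46  20  28  59] [0.687 0.002 0.043]
[295  49  15  12 172] [0.576 0.007 0.005]
[295  67  14  12 161] [ 0.576 -0.006  0.005]
[292  97  15  12 147] [ 0.575 -0.029  0.005]
[105 314  30  34 340] [ 0.431 -0.212  0.071]
[ 97 318  29  35 237] [ 0.423 -0.217  0.071]
```

View pics/w6.png

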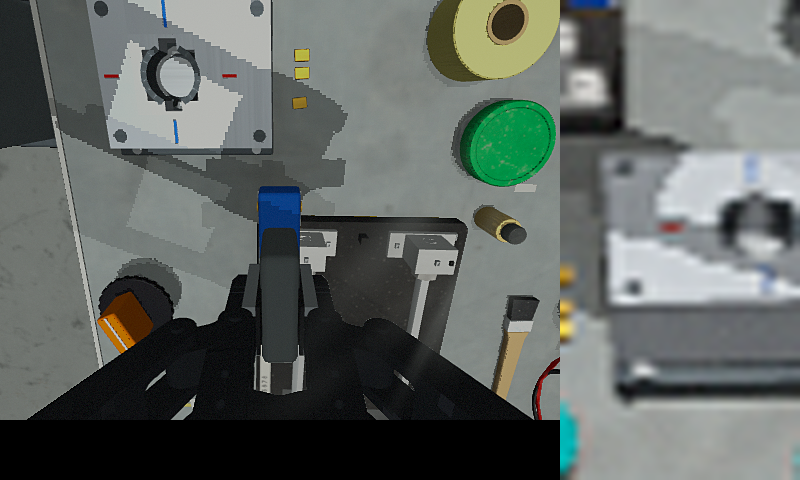

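All three brass chips lie on the bench at x = 0.576, z = 0.005, seen at (302,55), (302,73) and (300,103). That is about 93 mm from the mouth, and the face is clean. Next I'll return the scraper to its clear original spot.

>>> {"method": "drive_tool", "body": {"plan": [[[0.1,-0.03,0,0],[0.2,-0.06,0,0],[0.3,-0.09,0,0],[0.4,-0.12,0,0],[0.5,-0.15,0,0],[0.6,-0.18,0,0],[0.7,-0.21,0,-0.03],[0.8,-0.24,0,-0.06],[0.9,-0.28,0,-0.077],[0.967,-0.302,0,-0.077],[0.967,-0.302,0,-0.077],[0.967,-0.302,0,-0.077]]]}}

```text
time_s: 10.87
eef_pos: [0.4276, 0.2779, 0.1257]
eef_rot: [-0.0, 0.603, 0.798, -0.001]
wrist_force: [-0.0, -0.4, -2.0]
opening: 0.175
grasp_force: 59.2
```

>>> {"method": "drive_tool", "body": {"plan": [[[0,0,0.1,0],[0,0,0.2,0],[0,0,0.28,0],[0,0,0.32,0],[0,0,0.335,0],[0,0,0.342,0],[0,0,0.347,0],[0,0,0.349,0],[0,0,0.349,0]]]}}

```text
time_s: 11.62
eef_pos: [0.4311, 0.276, -0.0118]
eef_rot: [0.001, 0.605, 0.796, 0.001]
wrist_force: [-0.7, 0.2, -0.8]
opening: 0.173
grasp_force: 59.3
```

```bash
python3 - <<'E'
from h import *
pose()
z=np.load("w6.npz");rib(z["P"],.066,.08,(.425,-.215),.05)
z=np.load("w4.npz");p=cv2.cvtColor(z["p"],cv2.COLOR_RGB2GRAY)
E
```

```text
t 11.62 tcp [ 0.4311  0.276  -0.0118] yaw x 105.51 F [-0.7  0.2 -0.8] M [0.03 0.03 0.02] g 59.27805304527283 op 0.173 q6 0.07
n 916 minrect mm ((427.674072265625, -215.48455810546875), (19.097026824951172, 38.327213287353516), 24.971776962280273) z 0.0709894436435014 long axis deg 114.69012147762874 mean [ 0.42832506 -0.21309563  0.0705726 ]
```

>>> {"method": "drive_tool", "body": {"plan": [[[0,0,0.004,0],[0,0,0.004,0],[0,0,0.004,0]]]}}

```text
time_s: 11.87
eef_pos: [0.4312, 0.2762, -0.0135]
eef_rot: [0.001, 0.605, 0.796, 0.001]
wrist_force: [-0.8, -0.0, 5.6]
opening: 0.172
grasp_force: 60.2
```

>>> {"method": "drive_tool", "body": {"plan": [[[0,0,0,0],[0,0,0,0],[0,0,0,0],[0,0,0,0],[0,0,0,0],[0,0,0,0],[0,0,0,0],[0,0,0,0],[0,0,-0.1,0],[0,0,-0.2,0],[0,0,-0.3,0],[0,0,-0.4,0]]], "jaw": 0}}

```text
time_s: 12.87
eef_pos: [0.4293, 0.2755, 0.1468]
eef_rot: [-0.0, 0.605, 0.796, -0.0]
wrist_force: [1.0, 0.6, 1.2]
opening: 0.999
grasp_force: 0.0
```

```bash
python3 - <<'E'
from h import *
pose();p,P=shot("w7");rib(P,.04,.056,(.43,.2745),.05)
to((.428,-.125,.15),91.7)
E
```

```text
t 12.87 tcp [0.4293 0.2755 0.1468] yaw x 105.52 F [1.  0.6 1.2] M [ 0.03 -0.04 -0.03] g 0.0 op 0.999 q6 0.07
n 403 minrect mm ((437.3832702636719, 278.2238464355469), (15.661182403564453, 51.77285385131836), 15.218161582946777) z 0.0553160008468761 long axis deg 104.08673675936495 mean [0.43532333 0.28336386 0.05400985]
t 12.92 tcp [0.4344 0.2775 0.1557] yaw x 105.54 F [3.3 2.9 6. ] M [ 0.07 -0.12  0.03] g 0.0 op 1.0 q6 0.07
MOVE [-0.9652 -0.2853  0.01  ] roll 0.0769
```

>>> {"method": "drive_tool", "body": {"plan": [[[-0.1,-0.03,0,0],[-0.2,-0.06,0,0],[-0.3,-0.09,0,0],[-0.4,-0.12,0,0],[-0.5,-0.15,0,0],[-0.6,-0.18,0,0],[-0.7,-0.21,0,-0.02],[-0.8,-0.24,0,-0.04],[-0.9,-0.27,0,-0.053],[-0.965,-0.285,0,-0.053],[-0.965,-0.285,0,-0.053],[-0.965,-0.285,0,-0.053]]]}}

```text
time_s: 13.92
eef_pos: [0.4231, -0.1282, 0.1451]
eef_rot: [-0.0, 0.538, 0.843, 0.0]
wrist_force: [0.4, 0.3, 0.0]
opening: 0.996
grasp_force: 0.0
```

```bash
python3 - <<'E'
from h import *
to((.4277,-.2155,.12),115)
E
```

```text
t 13.92 tcp [ 0.4231 -0.1282  0.1451] yaw x 114.85 F [0.4 0.3 0. ] M [0.07 0.06 0.02] g 0.0 op 0.996 q6 -1.0
MOVE [-0.203  -0.0813  0.0627] roll -0.0008
```

>>> {"method": "drive_tool", "body": {"plan": [[[-0.1,-0.04,0.03,0],[-0.203,-0.081,0.063,0],[-0.203,-0.081,0.063,0],[-0.203,-0.081,0.063,0],[-0.203,-0.081,0.063,0]]]}}

```text
time_s: 14.33
eef_pos: [0.4281, -0.2125, 0.1196]
eef_rot: [-0.001, 0.537, 0.844, 0.0]
wrist_force: [0.6, -0.7, -0.1]
opening: 1.002
grasp_force: 0.0
```

```bash
python3 - <<'E'
from h import *
pose();p,P=shot("w8");rib(P,.066,.08,(.4277,-.2155),.04);rib(P,.03,.041,(.4277,-.2155),.05)
z=np.load("w7.npz")
cv2.imwrite("pics/w8.png",p[:,:,::-1])
E
```

```text
t 14.33 tcp [ 0.4281 -0.2125  0.1196] yaw x 115.06 F [ 0.6 -0.7 -0.1] M [-0.01 -0.06  0.  ] g 0.0 op 1.002 q6 -1.15
n 1363 minrect mm ((428.6687927246094, -218.67286682128906), (17.724098205566406, 41.998748779296875), 25.483123779296875) z 0.07183387458877549 long axis deg 115.39983743161663 mean [ 0.42825459 -0.21733115  0.0716743 ]
n 3720 minrect mm ((428.384033203125, -217.73452758789062), (68.73348236083984, 66.267822265625), 20.316486358642578) z 0.03598624244007724 long axis deg -155.05780929525062 mean [ 0.42709982 -0.21461762  0.0359321 ]
```

View pics/w8.png

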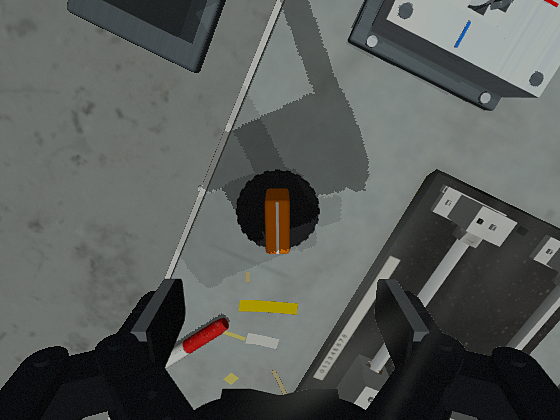

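The picture shows the orange rib at (277,220) over the black flange, fitted at 17.7 x 42.0 mm and z 0.072. The red marker is at (205,335) and the fixture is on the right. I'll check that the finger columns are clear before going down.

```bash
python3 - <<'E'
from h import *
P=np.load("w8.npz")["P"];D=P-np.array([.4286,-.2183,0]);a=np.radians(115.4)
x=D[...,0]*np.cos(a)+D[...,1]*np.sin(a);y=D[...,0]*np.sin(a)-D[...,1]*np.cos(a)
for s in(1,-1):
    m=(np.abs(x)<25)&(s*y>.036)&(s*y<.072)&(np.abs(x)<.025)&(P[...,2]<.12);print(s,m.sum(),np.percentile(P[m][:,2],[50,95,100]).round(3))
m=(np.abs(x)<.055)&(np.abs(y)<.06)&(np.hypot(x,y)>.04)&(P[...,2]<.12);print(P[m][:,2].max())
E
```

```text
1 1976 [-0.     0.001  0.002]
-1 1851 [-0.     0.001  0.002]
0.0020636839892612807
```

>>> {"method": "drive_tool", "body": {"plan": [[[-0.0137,-0.005,0.06,-0.002],[-0.0137,-0.005,0.12,-0.002],[-0.0137,-0.005,0.12,-0.002]]]}}

```text
time_s: 14.63
eef_pos: [0.4266, -0.216, 0.0688]
eef_rot: [-0.003, 0.533, 0.846, 0.001]
wrist_force: [-2.0, 1.0, -0.1]
opening: 1.002
grasp_force: 0.0
```

>>> {"method": "drive_tool", "body": {"plan": [[[0,0,0.06,0],[0,0,0.11,0],[0,0,0.14,0],[0,0,0.149,0],[0,0,0.149,0],[0,0,0.149,0]]]}}

```text
time_s: 15.13
eef_pos: [0.4297, -0.2196, 0.0138]
eef_rot: [0.001, 0.534, 0.846, -0.0]
wrist_force: [0.3, 0.3, -0.3]
opening: 0.998
grasp_force: 0.0
```

>>> {"method": "drive_tool", "body": {"plan": [[[0,0,0,0],[0,0,0,0],[0,0,0,0],[0,0,0,0],[0,0,0,0],[0,0,0,0],[0,0,0,0],[0,0,0,0],[0,0,0,0],[0,0,0,0],[0,0,0,0]]], "jaw": 1}}

```text
time_s: 16.05
eef_pos: [0.4291, -0.22, 0.0128]
eef_rot: [0.0, 0.534, 0.845, -0.0]
wrist_force: [-0.3, 1.1, 5.2]
opening: 0.198
grasp_force: 59.1
```

```bash
python3 - <<'E'
from h import *
pose()
# mouth centre: bore pixels in w4/w6, ring outline on the face plane
for n in("w4","w6"):
    P=np.load(n+".npz")["P"]
    m=((P[...,2]<.0565)&(P[...,2]>.046)&(np.hypot(P[...,0]-.493,P[...,1]+.0137)<.085)).astype(np.uint8)
    n_,L,S,C=cv2.connectedComponentsWithStats(m);k=1+S[1:,4].argmax();f=(L==k).astype(np.uint8)
    e=(cv2.dilate(1-f,np.ones((3,3)))>0)&(f>0)&(np.hypot(P[...,0]-.4833,P[...,1]+.014)<.03)
    q=P[e][:,:2]*1000;print(n,cv2.minAreaRect(q.astype(np.float32)))
    r=np.hypot(*(q-[483.3,-14]).T);g=q[r<20];A=np.c_[2*g,np.ones(len(g))];s=np.linalg.lstsq(A,(g**2).sum(1),rcond=None)[0];print("circle",s[:2],np.sqrt(s[2]+s[0]**2+s[1]**2),len(g))
    b=P[L==k];print(cv2.minAreaRect(b[:,:2].astype(np.float32)*1000))
E
```

```text
t 16.05 tcp [ 0.4291 -0.22    0.0128] yaw x 115.42 F [-0.3  1.1  5.2] M [0.09 0.18 0.04] g 59.14123713970184 op 0.198 q6 -1.16
w4 ((486.19287109375, -13.746826171875), (53.40501403808594, 57.7003059387207), 7.923188209533691)
circle [483.25561457 -14.08368368] 17.545156786443307 241
((493.2868347167969, -13.691883087158203), (120.49142456054688, 100.36644744873047), 1.6652060747146606)
w6 ((485.2585144042969, -12.884254455566406), (53.63591384887695, 56.51542282104492), 24.273319244384766)
circle [482.92794585 -13.67126115] 17.474994013145036 233
((492.1393127441406, -14.603404998779297), (120.69496154785156, 96.13732147216797), 1.5838680267333984)
```

The plug is gripped at 59 N, and its axis sits 1.7 mm along +x of the tool from the TCP. The mouth measures (0.4832, -0.0140). I'll lift, carry it over, and turn to yaw 91.7°.

>>> {"method": "drive_tool", "body": {"plan": [[[0,0,-0.1,0],[0,0,-0.2,0],[0,0,-0.268,0],[0.08,0.07,-0.268,0.03],[0.15,0.13,-0.268,0.06],[0.22,0.19,-0.268,0.09],[0.3,0.25,-0.268,0.12],[0.37,0.31,-0.268,0.132],[0.403,0.341,-0.268,0.132],[0.403,0.341,-0.268,0.132],[0.403,0.341,-0.268,0.132],[0.403,0.341,-0.268,0.132]]]}}

```text
time_s: 17.05
eef_pos: [0.4823, -0.0161, 0.1192]
eef_rot: [-0.0, 0.697, 0.717, -0.0]
wrist_force: [-0.1, -0.7, -1.9]
opening: 0.198
grasp_force: 59.3
```

```bash
python3 - <<'E'
from h import *
to((.4832,-.0157,.0688),91.67)
p,P=shot("w9")
rib(P,.155,.20,(.4832,-.014),.04)
m=(P[...,2]>.046)&(P[...,2]<.0565)&(np.abs(P[...,0]-.5)<.1)&(np.abs(P[...,1])<.085)
q=P[m];print(cv2.minAreaRect(q[:,:2].astype(np.float32)*1000))
# flange outline at foot+36
m=(np.abs(P[...,2]-(.12-.0128+.036))<.006)&(np.hypot(P[...,0]-.483,P[...,1]+.014)<.045);q=P[m][:,:2]*1000
print(len(q),q.min(0),q.max(0),cv2.minEnclosingCircle(q.astype(np.float32)))
E
```

```text
t 17.05 tcp [ 0.4823 -0.0161  0.1192] yaw x 91.68 F [-0.1 -0.7 -1.9] M [ 0.02 -0.03 -0.01] g 59.31934297084808 op 0.198 q6 -0.31
MOVE [0.0009 0.0024 0.1259] roll 0.0001
n 8767 minrect mm ((482.81817626953125, -5.3651885986328125), (55.672489166259766, 53.1464729309082), 44.932395935058594) z 0.17827639503655193 long axis deg -178.16146838905934 mean [ 0.48221984 -0.00969922  0.18024167]
((493.10198974609375, -14.35552978515625), (120.47332763671875, 100.62547302246094), 1.3497037887573242)
6562 [447.73244751 -34.83339349] [517.20346534  18.93279426] ((482.3772277832031, -15.893213272094727), 34.832069396972656)
```

The flange fitted in the hand is 34.8 mm in radius, centred near (482.4, -15.4), which puts it 0.7 mm from the TCP. I'll use an offset of 1.2 mm and go down to just above the face, then feel in slowly.

>>> {"method": "drive_tool", "body": {"plan": [[[0.002,0.0024,0,0],[0.002,0.0024,0.06,0],[0.002,0.0024,0.11,0],[0.002,0.0024,0.13,0],[0.002,0.0024,0.13,0],[0.002,0.0024,0.13,0],[0.002,0.0024,0.137,0],[0.002,0.0024,0.144,0],[0.002,0.0024,0.15,0],[0.002,0.0024,0.15,0]]]}}

```text
time_s: 17.93
eef_pos: [0.4838, -0.0148, 0.0597]
eef_rot: [0.0, 0.697, 0.717, 0.0]
wrist_force: [-0.1, -0.2, -2.1]
opening: 0.197
grasp_force: 59.4
```

```bash
python3 - <<'E'
from h import *
pose()
E
```

```text
t 17.93 tcp [ 0.4838 -0.0148  0.0597] yaw x 91.66 F [-0.1 -0.2 -2.1] M [ 0.02  0.   -0.02] g 59.38172221183777 op 0.197 q6 -0.31
```

The foot is 5 mm below the face with no contact force, so it is in. I'll continue to 18 mm below.

>>> {"method": "drive_tool", "body": {"plan": [[[0,0,0.01,0],[0,0,0.02,0],[0,0,0.028,0],[0,0,0.034,0],[0,0,0.034,0],[0,0,0.034,0],[0,0,0.034,0]]]}}

```text
time_s: 18.52
eef_pos: [0.4839, -0.0149, 0.0461]
eef_rot: [0.0, 0.697, 0.717, 0.0]
wrist_force: [0.5, 0.1, -1.2]
opening: 0.199
grasp_force: 59.4
```

>>> {"method": "drive_tool", "body": {"plan": [[[0,0,0.008,0],[0,0,0.015,0],[0,0,0.022,0],[0,0,0.028,0],[0,0,0.032,0],[0,0,0.032,0]]]}}

```text
time_s: 19.02
eef_pos: [0.4847, -0.0151, 0.0351]
eef_rot: [0.001, 0.697, 0.717, 0.0]
wrist_force: [-6.0, 0.9, 16.8]
opening: 0.198
grasp_force: 62.0
```

It is flush, at 30 mm depth with the spring force felt. Next is the clockwise turn, with a small shift so that the plug's axis rather than the TCP stays put.

>>> {"method": "drive_tool", "body": {"plan": [[[0,-0.001,0.002,0.02],[0,-0.002,0.002,0.05],[0,-0.002,0.002,0.08],[0.001,-0.002,0.002,0.11],[0.001,-0.003,0.002,0.14],[0.001,-0.003,0.002,0.17],[0.001,-0.003,0.002,0.2],[0.001,-0.003,0.002,0.23],[0.001,-0.003,0.002,0.25],[0.001,-0.003,0.002,0.25]]]}}

```text
time_s: 19.85
eef_pos: [0.4837, -0.0149, 0.0351]
eef_rot: [0.001, 0.919, 0.395, 0.0]
wrist_force: [-8.0, 0.9, 23.3]
opening: 0.201
grasp_force: 63.0
```

```bash
python3 - <<'E'
from h import *
pose()
E
```

```text
t 19.85 tcp [ 0.4837 -0.0149  0.0351] yaw x 46.5 F [-8.   0.9 23.3] M [ 0.3   1.77 -0.02] g 62.95559763908386 op 0.201 q6 0.48
```

>>> {"method": "drive_tool", "body": {"plan": [[[-0.001,-0.001,0,0.03],[-0.001,-0.002,0,0.06],[-0.001,-0.003,0,0.09],[-0.0015,-0.0035,0,0.12],[-0.0015,-0.0035,0,0.15],[-0.0015,-0.0035,0,0.18],[-0.0015,-0.0035,0,0.21],[-0.0015,-0.0035,0,0.235],[-0.0015,-0.0035,0,0.25],[-0.0015,-0.0035,0,0.254],[-0.0015,-0.0035,0,0.254],[-0.0015,-0.0035,0,0.254]]]}}

```text
time_s: 20.85
eef_pos: [0.4829, -0.0137, 0.0351]
eef_rot: [-0.0, 1.0, 0.009, 0.001]
wrist_force: [-6.1, 4.5, 21.5]
opening: 0.2
grasp_force: 62.7
```

```bash
python3 - <<'E'
from h import *
pose();p,P=shot("w10");a=p
s,d=ctrl.camera("scene");Q=pts("scene",d)
m=(np.abs(P[...,0]-.484)<.06)&(np.abs(P[...,1]+.014)<.06)&(P[...,2]>.05)&(P[...,2]<.065)
q=P[m];print(np.percentile(q[:,2],[5,25,50,75,95]).round(4))
cv2.imwrite("pics/w10.png",p[:,:,::-1]);pose()
E
```

```text
t 20.85 tcp [ 0.4829 -0.0137  0.0351] yaw x 0.98 F [-6.1  4.5 21.5] M [0.92 1.12 0.29] g 62.70140290260315 op 0.2 q6 1.28
[0.0509 0.0515 0.052  0.0533 0.0585]
t 20.95 tcp [ 0.4829 -0.0137  0.0351] yaw x 0.98 F [-5.6  3.9 21. ] M [0.93 1.08 0.28] g 62.70195007324219 op 0.198 q6 1.28
```

View pics/w10.png

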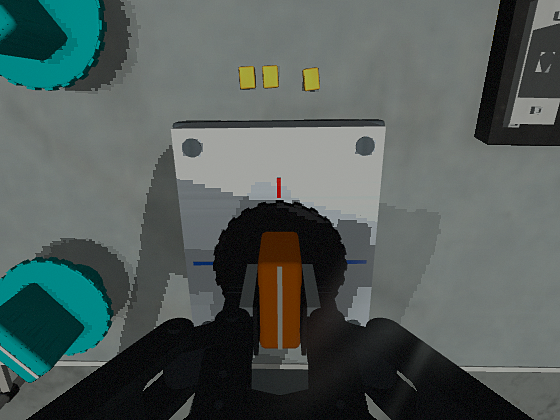

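The picture shows the orange rib at (280,290) lying along the red mark at (279,187), the flange flush on the face at z 0.0585 (expected 0.058), and the chips on the bench at (247,77), (270,76) and (311,78). Yaw has turned 90.7° with a stop moment of 0.28 Nm. I'll hold briefly, check the scraper, and hand in.

>>> {"method": "drive_tool", "body": {"plan": [[[0,0,0,0],[0,0,0,0],[0,0,0,0],[0,0,0,0]]]}}

```text
time_s: 21.28
eef_pos: [0.4829, -0.0137, 0.0351]
eef_rot: [-0.0, 1.0, 0.009, 0.002]
wrist_force: [-5.7, 4.1, 21.5]
opening: 0.201
grasp_force: 62.7
```

```bash
python3 - <<'E'
from h import *
s,d=ctrl.camera("scene");Q=pts("scene",d);rib(Q,.036,.06,(.43,.2745),.05);pose()
print(ctrl.hand_in())
E
```

```text
n 69 minrect mm ((429.93853759765625, 273.97723388671875), (16.34894561767578, 52.629154205322266), 15.58748722076416) z 0.04592529266943337 long axis deg 104.51271052123613 mean [0.42908658 0.271382   0.04472552]
t 21.33 tcp [ 0.4829 -0.0137  0.035 ] yaw x 0.98 F [-5.9  3.3 21.1] M [0.92 1.1  0.32] g 62.70277261734009 op 0.202 q6 1.28
the job is handed in; nothing more can be done
None
```

The job is handed in, with no verdict shown: at hand-in (21 s) the three chips were on the bench, the scraper was back in its original spot, and the gripped plug was flush and turned about 90.7° to the stop.

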